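# Roll the wooden forming roller to the line

### The arm

A 7-joint arm with a two-finger parallel gripper is mounted at the origin on a cart in front of the work surface, level with it; the furniture and walls round the work are solid. World frame = base frame: x ahead of the robot, y to its left, z up, the work surface at z = 0. Lengths are in m, angles in rad, forces in N, time in s.
With the tool pointing down it reaches from about 0.425 to 0.875 m from the base axis. Payload 8.4 kg.
Tool frame: the origin (TCP) lies between the finger pads, 19 mm behind the fingertips; this is the grasp point; z points along the fingers, y is the line along which they close (so a half turn about z gives the same grasp; the last joint's range is limited). The gripper opens to 85 mm and grips with 20 to 120 N. Pads are 22 mm wide; open, the fingers measure 114 mm over their backs; the gripper's body (76 mm by 85 mm) begins 54 mm behind the grasp point. The pads swing forward as they close: fully open they stand 13 mm farther back than shut.
Start: joints at [1.125, 0.333, 0.04, 1.465, -0.013, 1.343, -0.059], TCP at [0.221, -0.611, 0.25] pointing down, gripper open.
Joint ranges: [-2.58, 2.58], [-0.38, 2.09], [-1.3, 1.39], [0.25, 2.4], [-1.5, 4.64], [0.08, 2.09], [-2.65, 2.65]. Speed limits (rad/s): [2.22, 2.22, 2.79, 2.79, 3.14, 3.14, 3.14].

### API

Orientations are given as a 3x3 rotation matrix whose columns are the frame's x, y, z axes.
In Python, from rig import read_state, get_image, ticket gives the robot as it stands.
- The arm moves only by the tool send_rows, never from a script. Its arguments are lists of equal length, an entry for each row: "offset": the shift along the tool's x, y, z in m, a list of three; "twist": the turn, a rotation vector about the tool's x, y, z in rad, a list of three; "jaw": the opening, from -1 (shut) to 1 (fully open). In form: {"offset": [[tx, ty, tz], ...], "twist": [[ax, ay, az], ...], "jaw": [jaw, ...]}. A call has 1 to 8 rows; each row shifts and turns the commanded pose from where the row before left it, along the tool's axes as they then stand; what a row does not reach is not made up. A row lasts 1/8 s, in which the tool goes at most 62.5 mm and 10.7 degrees, less where a joint would pass 70% of its speed; a pose out of reach is approached as far as the arm can. A call with a gripper value outside its range is refused whole. The fingers move at their own pace and stop on an object; the grip force is fixed at half the most. Time passes only in rows, so rows that do not move let the fingers close. It gives the time, the measured TCP pose, the force, the opening and the grip force at its end, in the units of the state.
- read_state(): the state, without advancing time (a new reading comes with each control period).
- get_image(name): name is "side" or "top"; returns a dict with "frame" (420x560x3 uint8, blue, green, red), "depth" (420x560 float32, m along the optical axis (not along the pixel's ray), 0 where there is no reading), "fovy" (degrees; the focal length in pixels is half the picture's height over the tangent of half this angle, whatever the lens; pixels are square), "cx", "cy" (the principal point, pixels), "extrinsics" (4x4, takes a point from world to camera coordinates). Camera axes: x right, y up, looking along -z (the intrinsics and any distortion apply to the point x, -y, -z); pixel columns grow to the right and rows downward; lengths in m; the calibration is good to about 2 mm. A picture is of the moment at which its call begins.
- ticket.finish_job(): hands the job in; it is judged then, once.
The state is a dict: "clock": time; "qpos": joint angles; "joint_velocities": joint speeds; "joint_torque": joint torques, N m; "ee_pos": TCP position; "eef_rot": TCP orientation; "wrist_force": force on the tool from outside, world axes, zero at the start; "ft_torque": the same for the moment, N m; "gripper_width": opening from 0.0 (shut) to 1.0 (fully open); "grip_force": force on a finger pad.
Only numpy, scipy, OpenCV 4.12 (cv2) and the standard library are available. Lean on these libraries where they do the work, as an engineer would, in place of code of your own. Each camera call takes 0.05 s, during which the arm holds its last target. There are 200 camera calls.

### The job

Roll the thick wooden roller along the cork-faced board until it rests right over the dark line across the board's middle and parallel to it. Turn it by pushing on its top: keep the fingertips above its mid-height, and do not drag or lift it. Do not disturb the copper beaker standing on the board.

Things in the scene. Friction and masses are not known exactly. Their poses are not given: they have to be found in the camera images.
- board: flat plywood board with a cork face, screwed down on the bench, 460 mm long (its y) x 200 mm wide (its x) x 15 mm thick. Origin: centre of its underside. z up. A dark line 6 mm wide is inlaid across the middle of its top, along its x, over the full width.
- mark (a point): middle of the dark line, on the top face of the board; axes as the board's: the line runs along x, the roller has to travel along y.
- roller: solid wooden cylinder, 90 mm in diameter, 120 mm long, about 0.5 kg, lying 130 to 170 mm to one side of the line (either side), nearly parallel to it. Origin: its centre, 45 mm above the board's top. x: its axle; z: up at the start, about down when rolled to the line. A brass dot on each end, 30 mm from the centre towards +z. Too thick to grasp. Let go slowly, it stops within 1 cm on the cork.
- beaker: copper beaker, 61 mm in diameter and 78 mm high, standing on the board on the other side of the line, 130 to 170 mm from it. Origin: centre of its underside. A bystander: leave it.

How it is judged:
On the way:
1. the roller has turned a quarter turn while still more than 30 mm short of the line (angle between roller's own z axis and vertical above 1.3 rad and (y of roller in the frame of mark above 0.03 m or y of roller in the frame of mark below -0.03 m)), for 0.05 s.
At the end, for the whole second after the job is handed in: The roller rests on the board with its centre within 12 mm of the dark line, within 50 mm of the line's middle along it, its axle within 0.15 rad of the line; it came there by rolling: its z axis is more than 2.1 rad from up (brass dots near the bottom) (y of roller in the frame of mark between -0.012 and 0.012 m and x of roller in the frame of mark between -0.05 and 0.05 m and z of roller in the frame of mark between 0.04 and 0.05 m and angle between the x axis of roller and the x axis of mark, either way round below 0.15 rad and angle between roller's own z axis and vertical above 2.1 rad and linear speed of roller below 0.01 m/s); the robot touches nothing.
It fails at once if the roller lifted more than 15 mm off the board (z of roller in the frame of mark above 0.06 m).
It fails at once if the roller pushed with the fingertips below its mid-height (TCP less than 58 mm above the board's top, so tips under about 39 mm) (contact force between the fingers and roller above 0.5 N and z of the grasp point in the frame of mark below 0.058 m).
It fails at once if the beaker moved more than 20 mm (distance of beaker from where it was at the start of the episode above 0.02 m).
It also fails if it takes over 51 s, if anything falls off the work surface, if the arm or the gripper's body presses on something with over 40 N, if the wrist force passes 120 N, or if a joint passes its speed limit or range.

## Working session

There is one attempt and no reset: what is moved stays moved. The work goes in short steps, Python scripts to look and compute and a tool call to move; the robot and the scene stay as the last step left them, time stands still between calls to the robot, and variables do not carry over. Pictures are saved under pics/ and viewed, at most 10 in all, crops included, and the job is handed in when it is done.

Besides the shell and the picture viewer there is one more tool, called after ">>>" as name(argument=value, ...) on one line, values as JSON. send_rows: Moves the arm, as the interface text tells. Its arguments: {"type":"object","properties":{"offset":{"type":"array"},"twist":{"type":"array"},"jaw":{"type":"array"}},"required":["offset","twist","jaw"]}

```bash
mkdir -p pics; cat > h.py <<'E'
import numpy as np,cv2
from rig import read_state,get_image,ticket
def cloud(d):
    D=d["depth"];h,w=D.shape;f=h/2/np.tan(np.radians(d["fovy"])/2)
    v,u=np.mgrid[:h,:w]
    P=np.stack([(u-d["cx"])/f*D,-(v-d["cy"])/f*D,-D],-1)
    E=np.array(d["extrinsics"]);R,t=E[:3,:3],E[:3,3]
    return (P-t)@R
E
python3 - <<'E'
from h import *
s=read_state();print(s["ee_pos"],s["eef_rot"],s["clock"])
a=get_image("top");b=get_image("side")
print({k:a[k] for k in a if k not in("frame","depth")}, b["fovy"],b["extrinsics"])
np.savez("a.npz",P=cloud(a),f=a["frame"],d=a["depth"]);np.savez("b.npz",P=cloud(b),f=b["frame"],d=b["depth"])
cv2.imwrite("pics/1.png",a["frame"]);cv2.imwrite("pics/2.png",b["frame"])
E
```

```text
[ 0.22075084 -0.61091004  0.2491176 ] [[ 9.40463696e-01  3.39893507e-01 -6.63474399e-04]
 [ 3.39894135e-01 -9.40462512e-01  1.49657057e-03]
 [-1.15298179e-04 -1.63298135e-03 -9.99998660e-01]] 0.0
{'fovy': 44.973244815865414, 'cx': 287.9170914809878, 'cy': 202.509173666442, 'extrinsics': array([[-0.00919931, -0.99984085, -0.01528552,  0.02823804],
       [ 0.99532611, -0.01062518,  0.09598459, -0.53794511],
       [-0.09613172, -0.01433109,  0.99526545, -1.04351519],
       [ 0.        ,  0.        ,  0.        ,  1.        ]])} 57.39775052665459 [[-0.44391075 -0.89603917  0.00755383  0.24512734]
 [ 0.67838383 -0.33054964  0.65614961 -0.40204975]
 [-0.58543884  0.29639627  0.75459302 -0.59651798]
 [ 0.          0.          0.          1.        ]]
```

View pics/1.png

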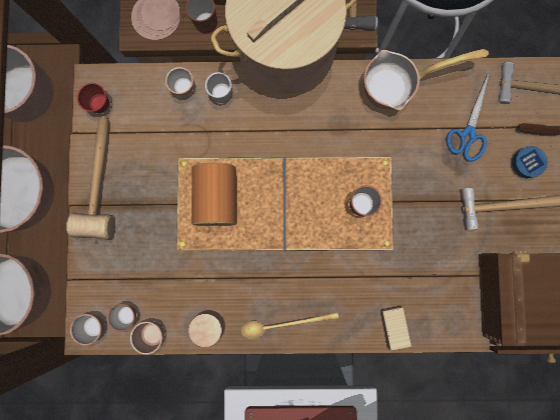

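View pics/2.png

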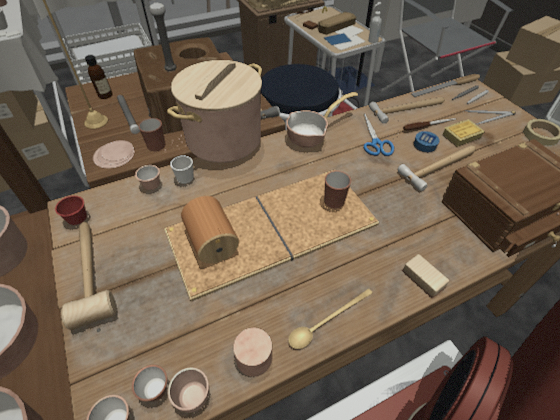

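The top view shows the board at (178–392, 158–250), the line at u≈285, the roller on the left (+y) centred about (214,194), and the beaker at (364,204). The arm is out of view in both.

```bash
python3 - <<'E'
from h import *
for n in "ab":
    z=np.load(n+".npz");P=z["P"];f=z["f"]
    pts={"a":[(179,159),(391,158),(392,248),(179,249),(285,165),(285,204),(285,243),(250,200),(330,230)],"b":[(264,204),(275,226),(288,250)]}[n]
    for u,v in pts: print(n,(u,v),P[v,u].round(4))
    X,Y,Z=P[...,0],P[...,1],P[...,2]
    box=(abs(X-.52)<.13)&(abs(Y)<.3)&(z["d"]>0)
    m=box&(Y>0.02)&(Z>.045)&(Z<.13)
    q=P[m];print("roller",m.sum(),q.min(0),q.max(0))
    # fit cylinder: axis angle, y0, z0, r=.045
    from scipy.optimize import least_squares
    def res(p):
        c,s=np.cos(p[0]),np.sin(p[0]); d=-(q[:,0]-.55)*s+(q[:,1]-p[1])*c
        return np.hypot(d,q[:,2]-p[2])-.045
    r=least_squares(res,[0,q[:,1].mean(),.06],loss="soft_l1",f_scale=.002);print("cyl yaw,y@x=.55,z",r.x,abs(r.fun).mean())
    a=q[:,0]*np.cos(r.x[0])+q[:,1]*np.sin(r.x[0]);print("ax ext",np.percentile(a,[.5,99.5]))
    b=P[box&(Y<-.05)&(Z>.03)&(Z<.12)];print("beaker",b.min(0),b.max(0))
    # dark line
    g=cv2.cvtColor(f,cv2.COLOR_BGR2GRAY);L=box&(abs(Z-.015)<.006)&(abs(Y-0.0)<.06)&(g<95)
    l=P[L];print("line",len(l),np.median(l,0), np.polyfit(l[:,0],l[:,1],1),l.min(0),l.max(0))
E
```

```text
a (179, 159) [0.6372 0.2585 0.0083]
a (391, 158) [ 0.6357 -0.2018 -0.0014]
a (392, 248) [ 0.4407 -0.1963  0.0095]
a (179, 249) [0.4428 0.256  0.0095]
a (285, 165) [0.6205 0.0286 0.0135]
a (285, 204) [0.5363 0.0293 0.0138]
a (285, 243) [0.4534 0.03   0.0139]
a (250, 200) [0.5457 0.104  0.0135]
a (330, 230) [ 0.48   -0.0656  0.0126]
roller 2734 [0.49217412 0.13001697 0.04582787] [0.61260251 0.21987429 0.10934322]
cyl yaw,y@x=.55,z [0.00600379 0.17534334 0.05943787] 0.0015450304261290912
ax ext [0.49363415 0.61241039]
beaker [ 0.5053555  -0.16215949  0.03016502] [ 0.56331767 -0.1023825   0.09608547]
line 1 [0.43861414 0.0302305  0.01059404] [0.03446138 0.01511525] [0.43861414 0.0302305  0.01059404] [0.43861414 0.0302305  0.01059404]
b (264, 204) [0.6012 0.0224 0.0171]
b (275, 226) [0.5276 0.0283 0.0181]
b (288, 250) [0.4551 0.0316 0.0178]
roller 2474 [0.4895317  0.12846855 0.04515465] [0.61113705 0.21766034 0.10964844]
cyl yaw,y@x=.55,z [0.00708312 0.17236599 0.06143212] 0.004893827432499412
ax ext [0.4918787  0.61003386]
beaker [ 0.5033176  -0.16419962  0.03048559] [ 0.56334377 -0.10462941  0.09652601]
line 73 [0.52426176 0.0309967  0.01715006] [-0.00405657  0.03303306] [0.43697427 0.02838027 0.01061527] [0.63042618 0.03341463 0.01976636]<stdin>:20: RankWarning: Polyfit may be poorly conditioned
```

>>> send_rows(offset=[[0, 0, 0], [0, 0, 0], [0, 0, 0], [0, 0, 0], [0, 0, 0], [0, 0, 0], [0, 0, 0], [0, 0, 0]], twist=[[0, 0, -0.153], [0, 0, -0.153], [0, 0, -0.153], [0, 0, -0.153], [0, 0, -0.153], [0, 0, -0.153], [0, 0, -0.153], [0, 0, -0.153]], jaw=[0, 0, 0, 0, 0, 0, 0, 0])

```text
clock: 1.1
ee_pos: [0.2208, -0.6111, 0.2495]
eef_rot: [[-0.005, 1.0, -0.0], [1.0, 0.005, 0.001], [0.001, -0.0, -1.0]]
wrist_force: [-0.7, -0.3, -0.3]
gripper_width: 0.5
grip_force: 0.0
```

>>> send_rows(offset=[[0.03, 0.04, 0], [0.04, 0.04, 0], [0.04, 0.04, 0], [0.04, 0.04, 0], [0.04, 0.04, 0], [0.04, 0.04, 0], [0.04, 0.04, 0], [0.04, 0.04, 0]], twist=[[0, 0, 0], [0, 0, 0], [0, 0, 0], [0, 0, 0], [0, 0, 0], [0, 0, 0], [0, 0, 0], [0, 0, 0]], jaw=[0, 0, 0, 0, 0, 0, 0, 0])

```text
clock: 2.1
ee_pos: [0.5418, -0.2999, 0.2497]
eef_rot: [[0.0, 1.0, -0.0], [1.0, -0.0, 0.0], [0.0, -0.0, -1.0]]
wrist_force: [0.0, -1.3, -0.2]
gripper_width: 0.502
grip_force: 0.0
```

>>> send_rows(offset=[[0.05, 0.01, 0], [0.06, 0, 0], [0.06, 0, 0], [0.06, 0, 0], [0.06, 0, 0], [0.06, 0, 0], [0.06, 0, 0], [0.04, 0, 0]], twist=[[0, 0, 0], [0, 0, 0], [0, 0, 0], [0, 0, 0], [0, 0, 0], [0, 0, 0], [0, 0, 0], [0, 0, 0]], jaw=[0, 0, 0, 0, 0, 0, 0, 0])

```text
clock: 3.1
ee_pos: [0.5501, 0.1519, 0.25]
eef_rot: [[-0.003, 1.0, -0.0], [1.0, 0.003, 0.001], [0.001, -0.0, -1.0]]
wrist_force: [0.2, -0.4, -0.1]
gripper_width: 0.496
grip_force: 0.0
```

>>> send_rows(offset=[[0.03, 0, 0.03], [0.02, 0, 0.03], [0, 0, 0.03], [0, 0, 0.02], [0, 0, 0], [0, 0, 0]], twist=[[0, 0, 0], [0, 0, 0], [0, 0, 0], [0, 0, 0], [0, 0, 0], [0, 0, 0]], jaw=[0, 0, 0, 0, 0, 0])

```text
clock: 3.85
ee_pos: [0.5516, 0.1987, 0.1411]
eef_rot: [[0.001, 1.0, 0.001], [1.0, -0.001, 0.0], [0.0, 0.001, -1.0]]
wrist_force: [-1.1, -0.3, -0.2]
gripper_width: 0.495
grip_force: 0.0
```

>>> send_rows(offset=[[0, 0, 0.01], [0, 0, 0.005], [0, 0, 0], [0, 0, 0]], twist=[[0, 0, 0], [0, 0, 0], [0, 0, 0], [0, 0, 0]], jaw=[0, 0, 0, 0])

```text
clock: 4.35
ee_pos: [0.551, 0.1988, 0.1252]
eef_rot: [[-0.0, 1.0, 0.0], [1.0, 0.0, 0.0], [0.0, 0.0, -1.0]]
wrist_force: [0.1, 0.3, 0.3]
gripper_width: 0.499
grip_force: 0.0
```

>>> send_rows(offset=[[0, 0, 0.003], [0, 0, 0]], twist=[[0, 0, 0], [0, 0, 0]], jaw=[0, 0])

```text
clock: 4.6
ee_pos: [0.5508, 0.1986, 0.1218]
eef_rot: [[0.0, 1.0, -0.0], [1.0, -0.0, -0.0], [-0.0, -0.0, -1.0]]
wrist_force: [0.6, 0.2, -0.8]
gripper_width: 0.502
grip_force: 0.0
```

>>> send_rows(offset=[[0, 0, 0.003], [0, 0, 0]], twist=[[0, 0, 0], [0, 0, 0]], jaw=[0, 0])

```text
clock: 4.85
ee_pos: [0.5508, 0.1987, 0.1187]
eef_rot: [[-0.0, 1.0, -0.0], [1.0, 0.0, -0.0], [-0.0, -0.0, -1.0]]
wrist_force: [-0.5, -0.2, 0.7]
gripper_width: 0.5
grip_force: 0.0
```

>>> send_rows(offset=[[0, 0, 0.002], [0, 0, 0]], twist=[[0, 0, 0], [0, 0, 0]], jaw=[0, 0])

```text
clock: 5.1
ee_pos: [0.5511, 0.1994, 0.1176]
eef_rot: [[-0.0, 1.0, 0.001], [1.0, 0.0, 0.001], [0.001, 0.001, -1.0]]
wrist_force: [-1.1, 0.9, 3.9]
gripper_width: 0.501
grip_force: 2.0
```

>>> send_rows(offset=[[0, 0, 0.002], [0, 0, 0]], twist=[[0, 0, 0], [0, 0, 0]], jaw=[0, 0])

```text
clock: 5.35
ee_pos: [0.5512, 0.2009, 0.1169]
eef_rot: [[-0.001, 1.0, 0.002], [1.0, 0.001, 0.002], [0.002, 0.002, -1.0]]
wrist_force: [-4.4, 3.3, 13.4]
gripper_width: 0.497
grip_force: 6.9
```

>>> send_rows(offset=[[-0.005, 0, 0], [-0.006, 0, -0.001], [-0.006, 0, -0.001], [-0.003, 0, 0], [0, 0, 0]], twist=[[0, 0, 0], [0, 0, 0], [0, 0, 0], [0, 0, 0], [0, 0, 0]], jaw=[0, 0, 0, 0, 0])

```text
clock: 5.98
ee_pos: [0.5516, 0.1809, 0.1201]
eef_rot: [[-0.001, 1.0, 0.003], [1.0, 0.001, 0.002], [0.002, 0.003, -1.0]]
wrist_force: [-7.4, 2.3, 24.0]
gripper_width: 0.5
grip_force: 11.7
```

```bash
cat > m.py <<'E'
from h import *
from scipy.optimize import least_squares
import sys
a=get_image("side" if len(sys.argv)>2 else "top");P=cloud(a);X,Y,Z=P[...,0],P[...,1],P[...,2]
h=cv2.cvtColor(a["frame"],cv2.COLOR_BGR2HSV)
m=(abs(X-.552)<.075)&(Y>-.05)&(Y<.25)&(Z>.05)&(Z<.108)&(h[...,1]>100)
q=P[m]
def res(p):
    c,s=np.cos(p[0]),np.sin(p[0]); d=-(q[:,0]-.55)*s+(q[:,1]-p[1])*c
    return np.hypot(d,q[:,2]-.0595)-.045
r=least_squares(res,[0,q[:,1].mean()],loss="soft_l1",f_scale=.002)
ax=q[:,0];print("yaw,y",r.x.round(4),"err",abs(r.fun).mean().round(4),"x",np.percentile(ax,[.5,99.5]).round(4),m.sum())
if len(sys.argv)>1 and sys.argv[1]!="-": cv2.imwrite(sys.argv[1],a["frame"])
E
python3 m.py pics/3.png;python3 m.py - s
```

```text
yaw,y [0.0111 0.1664] err 0.0012 x [0.4992 0.6118] 1045
yaw,y [0.0025 0.1635] err 0.0029 x [0.4911 0.6083] 1366
```

View pics/3.png

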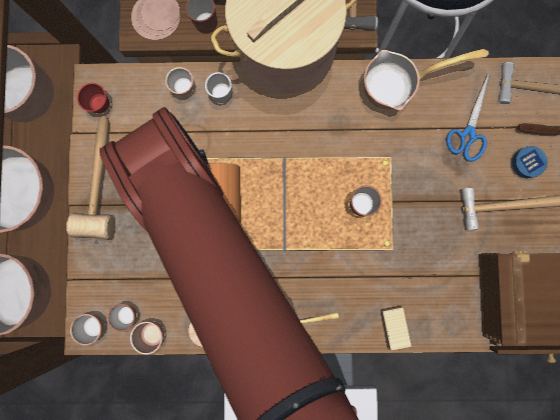

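The arm hides part of the roller (right edge at u≈240), but the fit shows it rolling: the tip moved 20 mm and the roller about 9 mm. I'll continue the stroke.

>>> send_rows(offset=[[-0.005, 0, -0.001], [-0.007, 0, 0], [-0.007, 0, 0], [-0.007, 0, 0], [-0.007, 0, 0], [-0.007, 0, 0], [-0.007, 0, 0], [-0.007, 0, 0]], twist=[[0, 0, 0], [0, 0, 0], [0, 0, 0], [0, 0, 0], [0, 0, 0], [0, 0, 0], [0, 0, 0], [0, 0, 0]], jaw=[0, 0, 0, 0, 0, 0, 0, 0])

```text
clock: 7.08
ee_pos: [0.5518, 0.1259, 0.1214]
eef_rot: [[-0.001, 1.0, 0.003], [1.0, 0.001, 0.001], [0.001, 0.003, -1.0]]
wrist_force: [-8.9, -1.3, 27.9]
gripper_width: 0.496
grip_force: 13.7
```

>>> send_rows(offset=[[-0.006, 0, 0], [-0.004, 0, 0], [-0.002, 0, 0], [0, 0, 0]], twist=[[0, 0, 0], [0, 0, 0], [0, 0, 0], [0, 0, 0]], jaw=[0, 0, 0, 0])

```text
clock: 7.58
ee_pos: [0.5519, 0.1127, 0.1205]
eef_rot: [[0.0, 1.0, 0.003], [1.0, -0.0, -0.001], [-0.001, 0.003, -1.0]]
wrist_force: [-6.9, -1.5, 23.1]
gripper_width: 0.502
grip_force: 11.3
```

```bash
python3 m.py ;python3 m.py - s
```

```text
yaw,y [0.0155 0.1299] err 0.0027 x [0.4916 0.6085] 1518m.py:11: RuntimeWarning: Mean of empty slice.
  r=least_squares(res,[0,q[:,1].mean()],loss="soft_l1",f_scale=.002)
  ret = ret.dtype.type(ret / rcount)
Traceback (most recent call last):
  File "m.py", line 11, in <module>
    r=least_squares(res,[0,q[:,1].mean()],loss="soft_l1",f_scale=.002)
ValueError: Initial guess is outside of provided bounds
```

>>> send_rows(offset=[[0, 0, -0.003], [0, 0, -0.003], [0, 0, -0.01], [0.01, 0, 0], [0.02, 0, 0], [0.014, 0, 0], [0, 0, 0]], twist=[[0, 0, 0], [0, 0, 0], [0, 0, 0], [0, 0, 0], [0, 0, 0], [0, 0, 0], [0, 0, 0]], jaw=[0, 0, 0, 0, 0, 0, 0])

```text
clock: 8.55
ee_pos: [0.5506, 0.1584, 0.134]
eef_rot: [[-0.003, 1.0, -0.0], [1.0, 0.003, 0.001], [0.001, -0.0, -1.0]]
wrist_force: [0.8, -0.8, -0.3]
gripper_width: 0.498
grip_force: 0.0
```

```bash
python3 m.py
```

```text
yaw,y [0.0062 0.1316] err 0.0011 x [0.4948 0.6129] 1274
```

>>> send_rows(offset=[[0, 0, 0.01], [0, 0, 0.005], [0, 0, 0.002], [0, 0, 0.001], [-0.004, 0, 0], [-0.006, 0, -0.001], [-0.007, 0, 0], [-0.007, 0, 0]], twist=[[0, 0, 0], [0, 0, 0], [0, 0, 0], [0, 0, 0], [0, 0, 0], [0, 0, 0], [0, 0, 0], [0, 0, 0]], jaw=[0, 0, 0, 0, 0, 0, 0, 0])

```text
clock: 9.6
ee_pos: [0.5513, 0.135, 0.12]
eef_rot: [[-0.001, 1.0, 0.002], [1.0, 0.001, 0.002], [0.002, 0.002, -1.0]]
wrist_force: [-11.4, 4.3, 30.0]
gripper_width: 0.496
grip_force: 15.4
```

>>> send_rows(offset=[[-0.007, 0, 0], [-0.007, 0, 0], [-0.007, 0, 0], [-0.007, 0, 0], [-0.007, 0, 0], [-0.007, 0, 0], [-0.007, 0, 0], [-0.007, 0, 0]], twist=[[0, 0, 0], [0, 0, 0], [0, 0, 0], [0, 0, 0], [0, 0, 0], [0, 0, 0], [0, 0, 0], [0, 0, 0]], jaw=[0, 0, 0, 0, 0, 0, 0, 0])

```text
clock: 10.6
ee_pos: [0.5517, 0.0774, 0.121]
eef_rot: [[-0.0, 1.0, 0.003], [1.0, 0.0, -0.0], [-0.0, 0.003, -1.0]]
wrist_force: [-13.3, -2.4, 36.2]
gripper_width: 0.5
grip_force: 18.2
```

>>> send_rows(offset=[[-0.006, 0, 0], [-0.004, 0, 0], [-0.002, 0, 0], [0, 0, 0]], twist=[[0, 0, 0], [0, 0, 0], [0, 0, 0], [0, 0, 0]], jaw=[0, 0, 0, 0])

```text
clock: 11.1
ee_pos: [0.5517, 0.0639, 0.1199]
eef_rot: [[0.001, 1.0, 0.002], [1.0, -0.001, -0.002], [-0.002, 0.002, -1.0]]
wrist_force: [-10.7, -3.6, 29.4]
gripper_width: 0.506
grip_force: 14.8
```

```bash
python3 m.py
```

```text
m.py:11: RuntimeWarning: Mean of empty slice.
  r=least_squares(res,[0,q[:,1].mean()],loss="soft_l1",f_scale=.002)
  ret = ret.dtype.type(ret / rcount)
Traceback (most recent call last):
  File "m.py", line 11, in <module>
    r=least_squares(res,[0,q[:,1].mean()],loss="soft_l1",f_scale=.002)
ValueError: Initial guess is outside of provided bounds
```

>>> send_rows(offset=[[0, 0, -0.004], [0, 0, -0.003], [0, 0, -0.01], [0.01, 0, -0.02], [0.02, 0, 0], [0.018, 0, 0], [0, 0, 0]], twist=[[0, 0, 0], [0, 0, 0], [0, 0, 0], [0, 0, 0], [0, 0, 0], [0, 0, 0], [0, 0, 0]], jaw=[0, 0, 0, 0, 0, 0, 0])

```text
clock: 12.02
ee_pos: [0.5505, 0.1145, 0.154]
eef_rot: [[-0.003, 1.0, -0.0], [1.0, 0.003, 0.001], [0.001, -0.0, -1.0]]
wrist_force: [-0.2, 1.0, -0.4]
gripper_width: 0.504
grip_force: 0.0
```

```bash
python3 m.py;python3 m.py pics/4.png s
```

```text
yaw,y [0.0095 0.0848] err 0.001 x [0.5006 0.6125] 853
yaw,y [-0.0006  0.0823] err 0.0027 x [0.4918 0.6083] 1443
```

View pics/4.png

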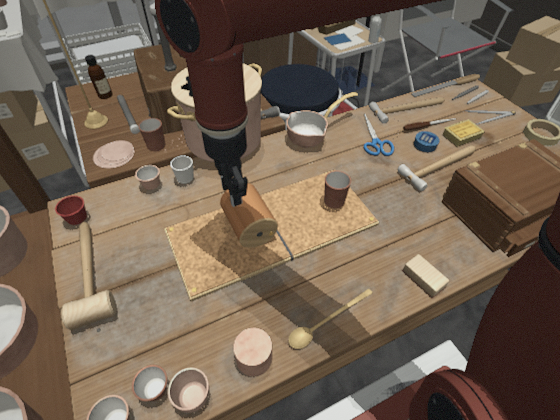

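Roller at y≈0.084 with its brass dot on the end face near (255,235), past a quarter turn and still 55 mm from the line.

>>> send_rows(offset=[[0, 0, 0.02], [0, 0, 0.009], [0, 0, 0.005], [0, 0, 0.002], [-0.005, 0, 0], [-0.006, 0, 0], [-0.007, 0, 0], [-0.007, 0, 0]], twist=[[0, 0, 0], [0, 0, 0], [0, 0, 0], [0, 0, 0], [0, 0, 0], [0, 0, 0], [0, 0, 0], [0, 0, 0]], jaw=[0, 0, 0, 0, 0, 0, 0, 0])

```text
clock: 13.12
ee_pos: [0.5515, 0.0885, 0.1203]
eef_rot: [[-0.0, 1.0, 0.002], [1.0, 0.0, 0.001], [0.001, 0.002, -1.0]]
wrist_force: [-8.4, 2.6, 20.8]
gripper_width: 0.501
grip_force: 10.9
```

>>> send_rows(offset=[[-0.007, 0, 0], [-0.007, 0, 0], [-0.007, 0, 0], [-0.007, 0, 0], [-0.007, 0, 0], [-0.007, 0, 0], [-0.006, 0, 0], [-0.005, 0, 0]], twist=[[0, 0, 0], [0, 0, 0], [0, 0, 0], [0, 0, 0], [0, 0, 0], [0, 0, 0], [0, 0, 0], [0, 0, 0]], jaw=[0, 0, 0, 0, 0, 0, 0, 0])

```text
clock: 14.12
ee_pos: [0.5517, 0.0344, 0.1213]
eef_rot: [[0.0, 1.0, 0.002], [1.0, -0.0, -0.001], [-0.001, 0.002, -1.0]]
wrist_force: [-9.4, -1.2, 26.8]
gripper_width: 0.501
grip_force: 13.2
```

>>> send_rows(offset=[[-0.004, 0, 0], [-0.002, 0, 0], [0, 0, 0], [0, 0, -0.002], [0, 0, -0.003], [0, 0, -0.01], [0, 0, -0.02], [0, 0, 0]], twist=[[0, 0, 0], [0, 0, 0], [0, 0, 0], [0, 0, 0], [0, 0, 0], [0, 0, 0], [0, 0, 0], [0, 0, 0]], jaw=[0, 0, 0, 0, 0, 0, 0, 0])

```text
clock: 15.12
ee_pos: [0.552, 0.0288, 0.1547]
eef_rot: [[0.0, 1.0, 0.003], [1.0, -0.0, -0.0], [-0.0, 0.003, -1.0]]
wrist_force: [-0.6, 0.6, -1.3]
gripper_width: 0.496
grip_force: 0.0
```

```bash
python3 m.py;python3 m.py - s
```

```text
yaw,y [0.0071 0.042 ] err 0.0026 x [0.4922 0.6092] 1663m.py:11: RuntimeWarning: Mean of empty slice.
  r=least_squares(res,[0,q[:,1].mean()],loss="soft_l1",f_scale=.002)
  ret = ret.dtype.type(ret / rcount)
Traceback (most recent call last):
  File "m.py", line 11, in <module>
    r=least_squares(res,[0,q[:,1].mean()],loss="soft_l1",f_scale=.002)
ValueError: Initial guess is outside of provided bounds
```

>>> send_rows(offset=[[0.012, 0, 0], [0.011, 0, 0.015], [0, 0, 0.012], [0, 0, 0.006], [0, 0, 0.003], [0, 0, 0.001], [-0.003, 0, 0], [-0.005, 0, 0]], twist=[[0, 0, 0], [0, 0, 0], [0, 0, 0], [0, 0, 0], [0, 0, 0], [0, 0, 0], [0, 0, 0], [0, 0, 0]], jaw=[0, 0, 0, 0, 0, 0, 0, 0])

```text
clock: 16.23
ee_pos: [0.5506, 0.0463, 0.121]
eef_rot: [[-0.002, 1.0, 0.0], [1.0, 0.002, 0.0], [0.0, 0.0, -1.0]]
wrist_force: [-27.6, 2.5, 61.9]
gripper_width: 0.501
grip_force: 31.3
```

>>> send_rows(offset=[[-0.005, 0, 0], [-0.005, 0, 0], [-0.004, 0, 0], [-0.003, 0, 0], [-0.002, 0, 0], [0, 0, 0], [0, 0, 0]], twist=[[0, 0, 0], [0, 0, 0], [0, 0, 0], [0, 0, 0], [0, 0, 0], [0, 0, 0], [0, 0, 0]], jaw=[0, 0, 0, 0, 0, 0, 0])

```text
clock: 17.1
ee_pos: [0.5506, 0.0255, 0.1213]
eef_rot: [[-0.001, 1.0, -0.0], [1.0, 0.001, -0.002], [-0.002, -0.0, -1.0]]
wrist_force: [-30.0, 0.4, 64.4]
gripper_width: 0.502
grip_force: 32.7
```

>>> send_rows(offset=[[0, 0, -0.002], [0, 0, -0.002], [0, 0, -0.003], [0, 0, -0.02], [0, 0, -0.03], [0.05, 0, -0.03], [0.06, 0, 0], [0.06, 0, 0]], twist=[[0, 0, 0], [0, 0, 0], [0, 0, 0], [0, 0, 0], [0, 0, 0], [0, 0, 0], [0, 0, 0], [0, 0, 0]], jaw=[0, 0, 0, 0, 0, 0, 0, 0])

```text
clock: 18.1
ee_pos: [0.5512, 0.1957, 0.2028]
eef_rot: [[0.002, 1.0, 0.001], [1.0, -0.002, -0.0], [-0.0, 0.001, -1.0]]
wrist_force: [1.1, -0.8, -0.2]
gripper_width: 0.503
grip_force: 0.0
```

>>> send_rows(offset=[[0.06, 0, 0], [0.04, 0, 0], [0, 0, 0], [0, 0, 0]], twist=[[0, 0, 0], [0, 0, 0], [0, 0, 0], [0, 0, 0]], jaw=[0, 0, 0, 0])

```text
clock: 18.6
ee_pos: [0.5512, 0.2936, 0.2021]
eef_rot: [[0.001, 1.0, -0.001], [1.0, -0.001, -0.001], [-0.001, -0.001, -1.0]]
wrist_force: [-0.2, -1.0, 1.0]
gripper_width: 0.497
grip_force: 0.0
```

```bash
python3 m.py pics/5.png;python3 m.py pics/6.png s
```

```text
yaw,y [0.0093 0.03  ] err 0.0012 x [0.4938 0.613 ] 2632
yaw,y [0.0042 0.0279] err 0.0023 x [0.4922 0.6094] 1664
```

View pics/5.png

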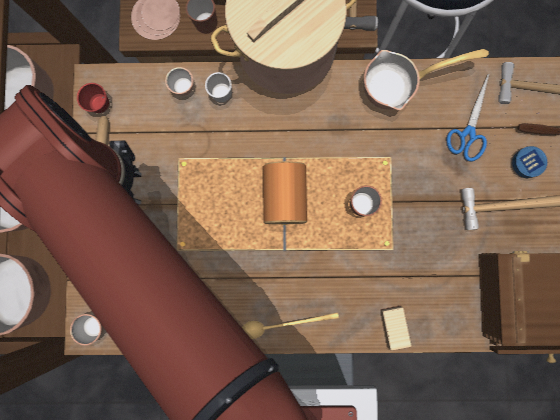

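View pics/6.png

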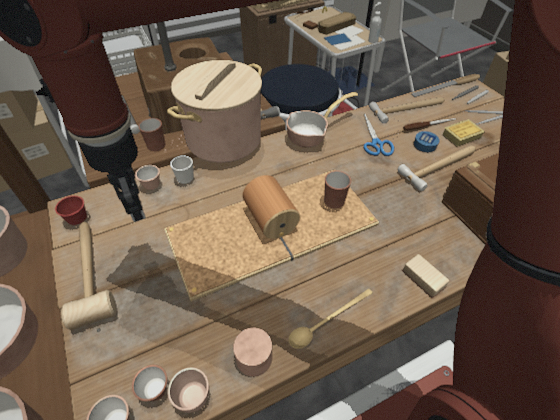

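The roller is centred on the line (u≈285, y 0.030 against 0.029) with its dots at the bottom. The beaker is still at (364,204) and the arm is clear, so I'm handing it in.

```bash
python3 -c "
from rig import ticket
print(ticket.finish_job())"
```

```text
the job is handed in; nothing more can be done
None
```

I rolled the roller onto the dark line in four top-pushed strokes and handed the job in after about 19 s; no verdict came back. In the last pictures it was about 1 mm off the line, parallel within about 0.02 rad, with the brass dots near the bottom, the beaker where it was and the arm clear.

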